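# Close the locked sliding lid of a thermal cycler

### The arm

A 6-joint arm with a two-finger parallel gripper is mounted at the origin on the work surface. World frame = base frame: x ahead of the robot, y to its left, z up, the work surface at z = 0. Lengths are in m, angles in degrees, forces in N, time in s.
With the tool pointing down it reaches from about 0.375 to 0.9 m from the base axis. Payload 3.1 kg.
Tool frame: the origin (TCP) lies midway between the tips of the shut fingers; the grasp point (between the pads) lies 19 mm behind it; z points along the fingers, y is the direction in which the jaws open and shut (so a half turn about z gives the same grasp; the last joint's range is limited). The gripper opens to 87 mm and grips with 3 to 60 N. Pads are 19 mm wide; open, the fingers measure 117 mm over their backs; the gripper's body (75 mm by 190 mm) begins 51 mm behind the grasp point.
Start: joints at [60.476, 30.224, 82.088, -0, 67.689, -10.227], TCP at [0.207, 0.59, 0.189] pointing down, gripper open.
Joint ranges: [-176.69, 176.69], [-43.24, 126.21], [12.49, 139.97], [-82, 262], [0, 151.66], [-163.58, 163.58]. Speed limits (degrees/s): [159.86, 159.86, 180, 180, 180, 180].

### API

Orientations are given as a 3x3 rotation matrix whose columns are the frame's x, y, z axes.
In Python, from rig import bot, capture, get_calibration gives the robot as it stands.
- The arm moves only by the tool play_rows, never from a script. Its arguments are lists of equal length, an entry for each row: "fingers": the closure in counts, from 0 (fully open) to 255 (shut); "linear": the shift along the tool's x, y, z in mm, a list of three; "rot": the turn, a rotation vector about the tool's x, y, z in degrees, a list of three. A call has 1 to 20 rows; each row is the pose to reach, as a shift and turn from the pose commanded when the call began, along the tool's axes at that moment; what a row does not reach only later rows make up. A row lasts 1/10 s, in which the tool goes at most 50 mm and 8.59 degrees, less where a joint would pass 70% of its speed; a pose out of reach is approached as far as the arm can. A call with a gripper value outside its range is refused whole. The fingers move at their own pace and stop on an object; the grip force is fixed at half the most. Time passes only in rows, so rows that repeat a pose let the fingers close. It gives the time, the measured TCP pose, the force and the opening at its end, in the units of the state.
- bot.read_state(): the state, without advancing time (a new reading comes with each control period).
- capture(name): name is "side" or "top" or "wrist"; returns the picture (400x640x3 uint8, red, green, blue); there is no depth.
- get_calibration(name): a dict with "vfov" (degrees; the focal length in pixels is half the picture's height over the tangent of half this angle, whatever the lens; pixels are square), "cx", "cy" (the principal point, pixels), "camera_from_world" (4x4, takes a point from world to camera coordinates). Camera axes: x right, y down, z forward; pixel columns grow to the right and rows downward; lengths in m; the calibration is good to about 2 mm. A picture is of the moment at which its call begins: read the wrist's pose just before it. get_calibration takes no time and is no camera call; for the wrist camera it gives the pose at the moment of the call.
- bot.hand_in(): hands the job in, once; it reports no verdict.
The state is a dict: "time_s": time; "joint_positions": joint angles; "qvel": joint speeds; "tau": joint torques, N m; "position": TCP position; "tcp_rot": TCP orientation; "force": force on the tool from outside, world axes, zero at the start; "moment": the same for the moment, N m; "opening": opening from 0.0 (shut) to 1.0 (fully open).
Only numpy, scipy, OpenCV 4.12 (cv2) and the standard library are available. Lean on these libraries where they do the work, as an engineer would, in place of code of your own. Each camera call takes 0.05 s, during which the arm holds its last target.

### The job

Close the thermal cycler: with a fingertip press down the blue lock button on the lid's grip and, keeping it held down the whole way, push the lid along its rails over the tubes until it meets its end stop. Then let the button spring back up so that the lid is locked shut, and come clear. Nothing is to be picked up, and the labware standing about stays where it is.

Things in the scene. Friction and masses are not known exactly. Their poses are not given: they have to be found in the camera images.
- button_top (a point): Centre of the flat top of the blue lock button, 36 mm along the slide and 46 mm across; moves with the lid and goes down when pressed. The button stands 10 mm proud of a dark grip (74 mm across, 112 mm along the slide) on the lid, nothing but the lip standing higher. Axes as the cycler's: x to its back, -y the closing direction, z up.
- lip (a point): Middle of the face, turned to the button, of the dark upright lip that crosses the grip on the closing side of the button (74 mm wide, 16 mm thick). The face is 26 mm from the button's centre; the lip's top is 14 mm above the unpressed button, and this point is level with that button's top. A fingertip holding the button down can push this face along.
- button_closed (a point): Point fixed on the cycler where button_top lies when the lid is fully closed and the button up, 204 mm above the table. The level line from button_top to here is the closing path, straight along this point's -y axis (x to the back of the cycler, z up).
- lid (a joint): Travel of the lid (m): 0 wide open, grows as it closes, 0.170 fully closed on the end stop; starts at about 0 to 0.06. While the button is up its catch sits between teeth 10 mm apart all along a rail and the lid only rattles (4 mm play); with the button held down it slides against about 2 to 4 N and does not spring back.
- lock_button (a joint): How far the lock button is pressed (m): 0 up (lid locked), 0.008 fully down. The catch comes free 3 mm down; 4.5 mm or more is a sure hold. A spring pushes it up with about 4.6 N near the top and 7.4 N fully down.
- cycler: Thermal cycler, white and slate, about 330 (x) x 460 (y) x 218 mm tall, fixed on the table. Origin on the table under its middle, x to its back, away from the robot (screen and keys face the robot), z up; the lid (170 x 166 mm) closes along -y over the tube well. Heights: deck 130 mm, lid 176, grip 194, button 204, lip 218.
- strip_case: Bystander, to be left alone: orange and white case of tube strips, 36 x 75 x 16 mm, lying on the cycler's rear deck. Origin at the centre of its underside, z up.
- sample_tube: Bystander, to be left alone: small capped sample tube, 21 mm across, 40 mm tall, standing on the cycler's rear deck. Origin at the centre of its underside, z up.
- tip_box: Bystander, to be left alone: blue box of pipette tips, 85 x 120 x 52 mm. Origin at the centre of its underside, z up.
- tube_rack: Bystander, to be left alone: orange rack of tubes, 75 x 130 x 54 mm. Origin at the centre of its underside, z up.
- beaker: Bystander, to be left alone: clear empty beaker, 80 mm across, 90 mm tall. Origin at the centre of its underside, z up.
- reagent: Bystander, to be left alone: amber reagent bottle, 60 mm across, 130 mm tall. Origin at the centre of its underside, z up.

How it is judged:
By the outcome, as a careful person would: the job done as asked, in the order asked, and still so for the second after the job is handed in, with the robot touching nothing.
It also fails if it takes over 32 s, if anything falls off the work surface, if the arm or the gripper's body presses on something with over 40 N, if the wrist force passes 120 N, or if a joint passes its speed limit or range.

## Working session

There is one attempt and no reset: what is moved stays moved. The work goes in short steps, Python scripts to look and compute and a tool call to move; the robot and the scene stay as the last step left them, time stands still between calls to the robot, and variables do not carry over. Pictures are saved under pics/ and viewed, and the job is handed in when it is done.

Besides the shell and the picture viewer there is one more tool, called after "Emit:" as name(argument=value, ...), one argument or row to a line, values as JSON. play_rows: Moves the arm, as the interface text tells. Its arguments: {"type":"object","properties":{"fingers":{"type":"array"},"linear":{"type":"array"},"rot":{"type":"array"}},"required":["fingers","linear","rot"]}

```bash
mkdir -p pics; ls; python3 - <<'E'
from rig import bot,capture,get_calibration
import cv2,numpy as np
np.set_printoptions(precision=4,suppress=True)
for n in ["side","top","wrist"]:
    c=get_calibration(n); print(n,c)
    cv2.imwrite(f"pics/{n}0.png",capture(n)[:,:,::-1])
s=bot.read_state(); print(s)
E
```

```text
pics
side {'vfov': 55.28019251734531, 'cx': 317.9842154487572, 'cy': 193.03419416642777, 'camera_from_world': array([[ 0.9028, -0.4295, -0.0214, -0.5353],
       [-0.2763, -0.5411, -0.7943,  0.2966],
       [ 0.3296,  0.723 , -0.6072,  0.9054],
       [ 0.    ,  0.    ,  0.    ,  1.    ]])}
top {'vfov': 42.415302788026565, 'cx': 327.8436064317581, 'cy': 206.09047547382642, 'camera_from_world': array([[ 0.0233, -0.9997,  0.0067, -0.0155],
       [-0.997 , -0.0237, -0.0731,  0.5863],
       [ 0.0732, -0.0049, -0.9973,  1.7049],
       [ 0.    ,  0.    ,  0.    ,  1.    ]])}
wrist {'vfov': 69.22410052082331, 'cx': 318.1495125777657, 'cy': 197.47331211765294, 'camera_from_world': array([[ 0.3304,  0.9439, -0.002 , -0.6236],
       [ 0.9115, -0.3185,  0.2603, -0.0316],
       [ 0.2451, -0.0878, -0.9655,  0.3913],
       [ 0.    ,  0.    ,  0.    ,  1.    ]])}
{'time_s': 0.15, 'joint_positions': array([ 60.4751,  30.2672,  82.1404,   0.0009,  67.6879, -10.2285]), 'qvel': array([ 0.141 , -0.1265, -0.205 , -0.0477, -0.0195,  0.0772]), 'tau': array([  0.0006, -44.0433, -17.6843,   0.0634,   0.0552,  -0.0001]), 'position': array([0.2062, 0.5894, 0.1881]), 'tcp_rot': array([[-0.9438,  0.3305, -0.0008],
       [ 0.3305,  0.9438, -0.0014],
       [ 0.0003, -0.0016, -1.    ]]), 'force': array([ 0.7514, -1.3828, -0.655 ]), 'moment': array([-0.0183,  0.0313, -0.0265]), 'opening': 0.998381270771156}
```

View pics/side0.png

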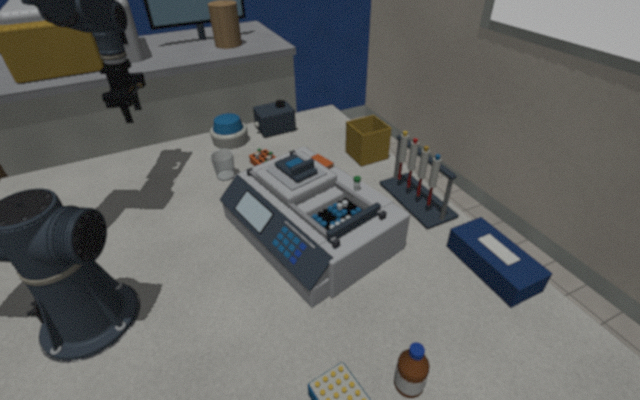

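View pics/top0.png

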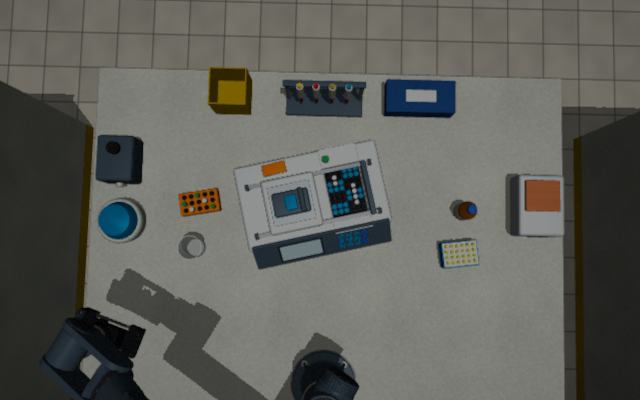

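View pics/wrist0.png

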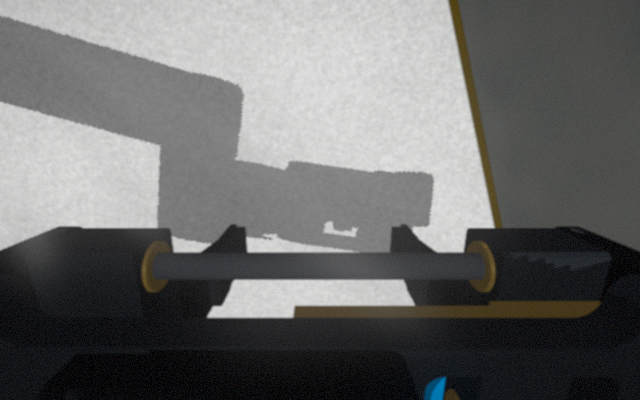

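The side and top views show the cycler turned by about 13°. The blue button is near top pixel (292,201), and the lid closes to the right in the image. I'll enlarge the crops.

```bash
python3 - <<'E'
import cv2
a=cv2.imread("pics/top0.png")[130:275,225:400]; cv2.imwrite("pics/top0c.png",cv2.resize(a,None,fx=4,fy=4,interpolation=cv2.INTER_CUBIC))
a=cv2.imread("pics/side0.png")[130:300,210:410]; cv2.imwrite("pics/side0c.png",cv2.resize(a,None,fx=3.5,fy=3.5,interpolation=cv2.INTER_CUBIC))
E
```

```text
(no output)
```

View pics/top0c.png

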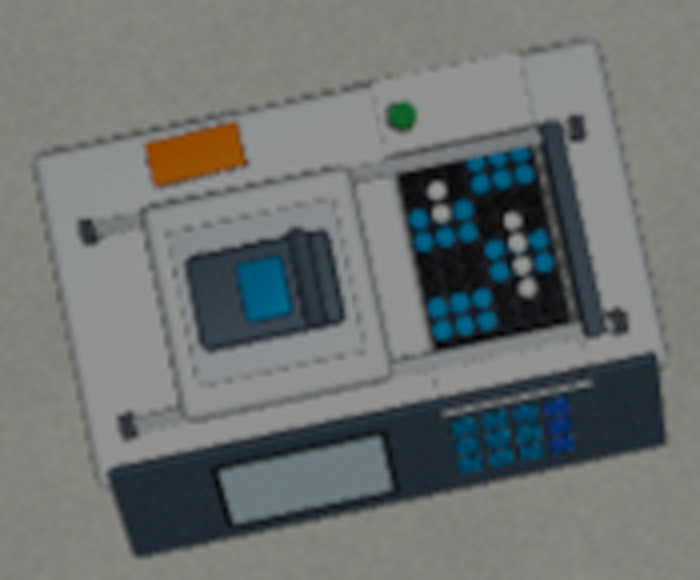

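View pics/side0c.png

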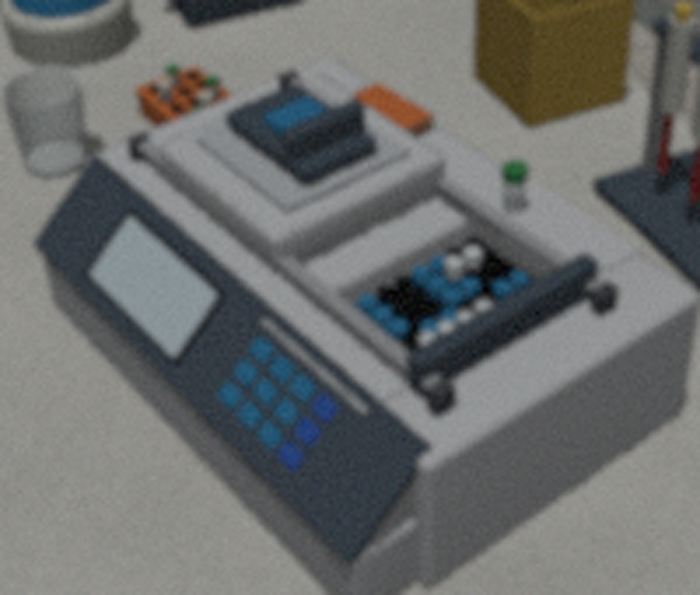

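```bash
cat > h.py <<'E'
import numpy as np,cv2
from rig import get_calibration
np.set_printoptions(precision=4,suppress=True)
def ray(n,uv,c=None):
    c=c or get_calibration(n); f=200/np.tan(np.radians(c['vfov']/2)); T=c['camera_from_world']
    d=T[:3,:3].T@np.array([(uv[0]-c['cx'])/f,(uv[1]-c['cy'])/f,1]); o=-T[:3,:3].T@T[:3,3]
    return o,d
def atz(n,uv,z,c=None):
    o,d=ray(n,uv,c); return o+d*(z-o[2])/d[2]
def proj(n,p,c=None):
    c=c or get_calibration(n); f=200/np.tan(np.radians(c['vfov']/2)); q=c['camera_from_world']@np.append(p,1)
    return np.array([f*q[0]/q[2]+c['cx'],f*q[1]/q[2]+c['cy']])
E
python3 - <<'E'
from h import *
t=lambda u,v:((u+.5)/4-.5+225,(v+.5)/4-.5+130)
s=lambda u,v:((u+.5)/3.5-.5+210,(v+.5)/3.5-.5+130)
T=lambda u,v,z:atz("top",t(u,v),z)
S=lambda u,v,z:atz("side",s(u,v),z)
b=[T(*p,.204) for p in [(237,262),(282,256),(293,315),(248,322)]]
print("btn top",np.mean(b,0), b[1]-b[0], b[3]-b[0])
print("btn side",np.mean([S(*p,.204) for p in [(264,112),(302,95),(327,113),(283,134)]],0))
# blue mask centroid
for n,r in (("top",(180,225,275,310)),("side",(150,172,282,308))):
    a=cv2.imread(f"pics/{n}0.png").astype(int)[r[0]:r[1],r[2]:r[3]]
    m=(a[:,:,0]-a[:,:,2]>50); v,u=np.nonzero(m); print(n,m.sum(),u.mean()+r[2],v.mean()+r[0],atz(n,(u.mean()+r[2],v.mean()+r[0]),.204))
def ang(p,q): d=q-p; return np.degrees(np.arctan2(d[1],d[0])),np.linalg.norm(d)
# deck back edge
print("back edge",ang(T(37,158,.13),T(600,40,.13)))
print("lid back",ang(T(145,212,.176),T(350,168,.176)))
print("lid left",ang(T(145,212,.176),T(185,418,.176)))
print("lid right",ang(T(350,168,.176),T(390,374,.176)))
print("lid front",ang(T(185,418,.176),T(390,374,.176)))
print("lid ctr",np.mean([T(*p,.176) for p in [(145,212),(350,168),(390,374),(185,418)]],0))
print("grip L",T(187,257,.194),T(208,350,.194),"lip R",T(328,232,.218),T(345,322,.218))
print("deck corners", T(37,158,.13),T(600,40,.13))
print("side deck: ",S(425,452,.13),S(700,295,.13))
E
```

```text
btn top [0.5833 0.1102 0.204 ] [ 0.0053 -0.0336  0.    ] [-0.0448 -0.0095  0.    ]
btn side [0.5768 0.1121 0.204 ]
top 181 290.49723756906076 201.79558011049724 [0.5833 0.1113 0.204 ]
side 87 293.2528735632184 161.97701149425288 [0.5759 0.1128 0.204 ]
back edge (np.float64(-76.63863105598078), np.float64(0.45440345188885023))
lid back (np.float64(-76.4050286009598), np.float64(0.16019424281930028))
lid left (np.float64(-167.22746462540042), np.float64(0.16038537107817805))
lid right (np.float64(-167.63687752647675), np.float64(0.16076224626442515))
lid front (np.float64(-76.53336867953513), np.float64(0.15904067606265382))
lid ctr [0.5826 0.1101 0.176 ]
grip L [0.6067 0.1703 0.194 ] [0.5369 0.1524 0.194 ] lip R [0.6256 0.0637 0.218 ] [0.5589 0.0493 0.218 ]
deck corners [0.6882 0.2976 0.13  ] [ 0.7932 -0.1445  0.13  ]
side deck:  [ 0.5373 -0.1922  0.13  ] [ 0.7882 -0.1445  0.13  ]
```

```bash
cat >> h.py <<'E'
def Rz(deg):
    a=np.radians(deg);return np.array([[np.cos(a),-np.sin(a),0],[np.sin(a),np.cos(a),0],[0,0,1]])
def tool_down(yang): # tool y at world angle yang, z down
    y=np.array([np.cos(np.radians(yang)),np.sin(np.radians(yang)),0]);z=np.array([0,0,-1.]);return np.column_stack([np.cross(y,z),y,z])
E
python3 - <<'E'
from h import *
from rig import bot
from scipy.spatial.transform import Rotation as Ro
s=bot.read_state();R=s['tcp_rot'];p=s['position']
c=get_calibration("wrist");M=np.eye(4);M[:3,:3]=R;M[:3,3]=p
CT=c['camera_from_world']@M # cam from tool
print("cam in tool",np.linalg.inv(CT)[:3,:])
u=np.array([np.cos(np.radians(-76.6)),np.sin(np.radians(-76.6)),0])
for ya in (103.4,-76.6):
  for z in (.36,.40):
    for off in (-.06,-.0,.06):
      Rt=tool_down(ya);P=np.array([.581,.111,z])+Rt[:,0]*off
      M[:3,:3]=Rt;M[:3,3]=P
      cc=dict(c);cc['camera_from_world']=CT@np.linalg.inv(M)
      print(ya,z,off,P,proj("wrist",[.581,.111,.204],cc),"shift mm",R.T@(P-p)*1e3,"rot",np.degrees(Ro.from_matrix(R.T@Rt).as_rotvec()))
E
```

```text
cam in tool [[ 0.0001 -0.9654 -0.2607  0.0713]
 [ 1.      0.0001 -0.     -0.0003]
 [ 0.     -0.2607  0.9654 -0.1968]]
103.4 0.36 -0.06 [0.6394 0.1249 0.36  ] [318.4537 129.1518] shift mm [-562.2533 -295.4924 -171.6038] rot [ -0.0862  -0.0441 -32.6967]
103.4 0.36 -0.0 [0.581 0.111 0.36 ] [318.4354 178.8579] shift mm [-511.7608 -327.9039 -171.535 ] rot [ -0.0862  -0.0441 -32.6967]
103.4 0.36 0.06 [0.5226 0.0971 0.36  ] [318.4186 224.4163] shift mm [-461.2682 -360.3153 -171.4663] rot [ -0.0862  -0.0441 -32.6967]
103.4 0.4 -0.06 [0.6394 0.1249 0.4   ] [318.4241 128.1498] shift mm [-562.2409 -295.5579 -211.6037] rot [ -0.0862  -0.0441 -32.6967]
103.4 0.4 -0.0 [0.581 0.111 0.4  ] [318.4088 173.0702] shift mm [-511.7484 -327.9694 -211.535 ] rot [ -0.0862  -0.0441 -32.6967]
103.4 0.4 0.06 [0.5226 0.0971 0.4   ] [318.3946 214.5924] shift mm [-461.2558 -360.3808 -211.4662] rot [ -0.0862  -0.0441 -32.6967]
-76.6 0.36 -0.06 [0.5226 0.0971 0.36  ] [318.4537 129.1518] shift mm [-461.2682 -360.3153 -171.4663] rot [ -0.0582   0.114  147.3033]
-76.6 0.36 -0.0 [0.581 0.111 0.36 ] [318.4354 178.8579] shift mm [-511.7608 -327.9039 -171.535 ] rot [ -0.0582   0.114  147.3033]
-76.6 0.36 0.06 [0.6394 0.1249 0.36  ] [318.4186 224.4163] shift mm [-562.2533 -295.4924 -171.6038] rot [ -0.0582   0.114  147.3033]
-76.6 0.4 -0.06 [0.5226 0.0971 0.4   ] [318.4241 128.1498] shift mm [-461.2558 -360.3808 -211.4662] rot [ -0.0582   0.114  147.3033]
-76.6 0.4 -0.0 [0.581 0.111 0.4  ] [318.4088 173.0702] shift mm [-511.7484 -327.9694 -211.535 ] rot [ -0.0582   0.114  147.3033]
-76.6 0.4 0.06 [0.6394 0.1249 0.4   ] [318.3946 214.5924] shift mm [-562.2409 -295.5579 -211.6037] rot [ -0.0582   0.114  147.3033]
```

Emit:
play_rows(
  fingers=[255, 255, 255, 255, 255, 255, 255, 255, 255, 255, 255, 255, 255, 255, 255, 255, 255, 255, 255, 255],
  linear=[
    [0, 0, -45],
    [-10, -5, -90],
    [-40, -23, -130],
    [-80, -46, -160],
    [-120, -70, -171],
    [-160, -93, -171],
    [-200, -116, -171],
    [-240, -139, -171],
    [-280, -163, -171],
    [-320, -186, -171],
    [-360, -209, -171],
    [-400, -232, -171],
    [-440, -256, -171],
    [-480, -279, -171],
    [-515, -299, -171],
    [-537, -312, -171],
    [-537, -312, -171],
    [-537, -312, -171],
    [-537, -312, -171],
    [-537, -312, -171],
  ],
  rot=[
    [0, 0, 0],
    [0, 0, 0],
    [0, 0, -3],
    [0, 0, -6],
    [0, 0, -9],
    [0, 0, -12],
    [0, 0, -15],
    [0, 0, -18],
    [0, 0, -21],
    [0, 0, -24],
    [0, 0, -27],
    [0, 0, -30],
    [0, 0, -32.7],
    [0, 0, -32.7],
    [0, 0, -32.7],
    [0, 0, -32.7],
    [0, 0, -32.7],
    [0, 0, -32.7],
    [0, 0, -32.7],
    [0, 0, -32.7],
  ],
)

```text
time_s: 2.15
position: [0.6093, 0.1192, 0.3601]
tcp_rot: [[-0.972, -0.234, -0.0], [-0.234, 0.972, 0.0], [0.0, 0.0, -1.0]]
force: [-0.4, 0.8, 0.4]
opening: 0.006
```

```bash
python3 - <<'E'
from h import *
from rig import bot,capture
import pickle
s=bot.read_state();c=get_calibration("wrist");a=capture("wrist")
print(s['time_s'],s['position'],s['tcp_rot'],s['force'],s['opening'],s['qvel'],proj("wrist",[.581,.111,.204],c))
pickle.dump((s,c),open("w1.pkl","wb"))
cv2.imwrite("pics/w1.png",a[:,:,::-1])
E
```

```text
2.15 [0.6093 0.1192 0.3601] [[-0.9723 -0.2336 -0.0002]
 [-0.2336  0.9723  0.0003]
 [ 0.0001  0.0003 -1.    ]] [-0.3669  0.7751  0.3564] 0.005788683302122996 [ 0.1713 -0.2225 -0.2364 -0.2384 -0.1153 -0.0568] [317.1094 155.1163]
```

View pics/w1.png

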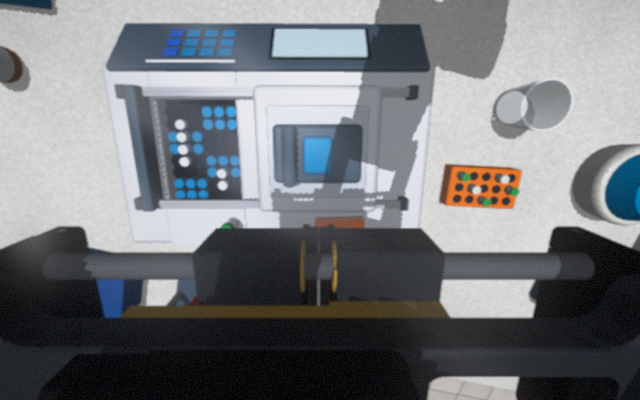

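The wrist view shows the button at about (318,154), the lip to its left near column 287, and the cycler aligned with the image axes. I'll measure these more closely.

```bash
python3 - <<'E'
from h import *
import pickle
s,c=pickle.load(open("w1.pkl","rb"))
a=cv2.imread("pics/w1.png")
r=(125,185,290,345);b=a.astype(int)[r[0]:r[1],r[2]:r[3]]
m=(b[:,:,0]-b[:,:,2]>70);v,u=np.nonzero(m)
print(m.sum(),u.min()+290,u.max()+290,v.min()+125,v.max()+125,u.mean()+290,v.mean()+125)
P=atz("wrist",(u.mean()+290,v.mean()+125),.204,c);print("btn",P,"tool frame mm",s['tcp_rot'].T@(P-s['position'])*1e3)
cv2.imwrite("pics/w1c.png",cv2.resize(a[80:220,240:390],None,fx=4,fy=4,interpolation=cv2.INTER_CUBIC))
E
```

```text
973 303 331 137 173 315.912641315519 154.17780061664953
btn [0.5802 0.1093 0.204 ] tool frame mm [ 30.5797  -2.8943 156.0879]
```

View pics/w1c.png

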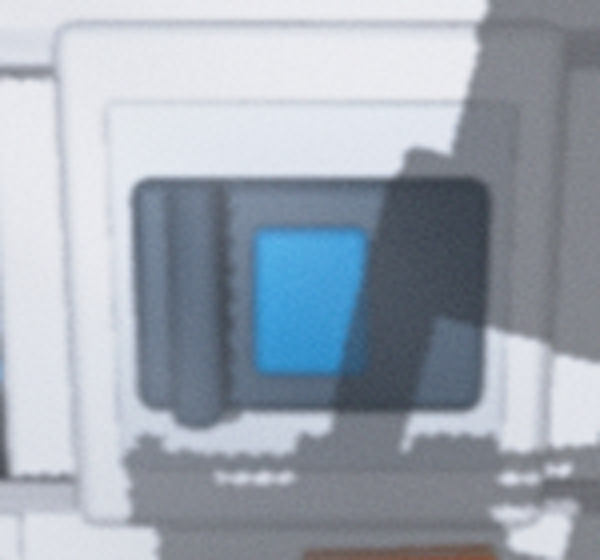

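The button sits at tool offset (30, −1.7, 156) and the edges are level, so the yaw is right. I'll move to just above it, biased slightly towards the lip.

Emit:
play_rows(
  fingers=[255, 255, 255, 255, 255, 255, 255, 255, 255],
  linear=[
    [15, -3, 0],
    [30, -6, 30],
    [30, -6, 70],
    [30, -6, 105],
    [30, -6, 130],
    [30, -6, 144],
    [30, -6, 148],
    [30, -6, 148],
    [30, -6, 148],
  ],
  rot=[
    [0, 0, 0],
    [0, 0, 0],
    [0, 0, 0],
    [0, 0, 0],
    [0, 0, 0],
    [0, 0, 0],
    [0, 0, 0],
    [0, 0, 0],
    [0, 0, 0],
  ],
)

```text
time_s: 3.1
position: [0.5832, 0.1055, 0.2131]
tcp_rot: [[-0.973, -0.232, 0.002], [-0.232, 0.973, -0.0], [-0.002, -0.001, -1.0]]
force: [-0.2, -0.5, 0.3]
opening: 0.005
```

```bash
python3 - <<'E'
from h import *
from rig import bot,capture
s=bot.read_state()
print(s['time_s'],s['position'],s['force'],s['moment'],s['qvel'])
a=capture("wrist");b=capture("side");
cv2.imwrite("pics/w2.png",a[:,:,::-1])
cv2.imwrite("pics/s2.png",cv2.resize(b[100:240,220:420,::-1],None,fx=4,fy=4,interpolation=cv2.INTER_CUBIC))
E
```

```text
3.1 [0.5832 0.1055 0.2131] [-0.2278 -0.5421  0.2899] [ 0.0905  0.0263 -0.0079] [-0.2332 -0.3684 -0.2764 -0.0458 -0.0568 -0.0081]
```

View pics/w2.png

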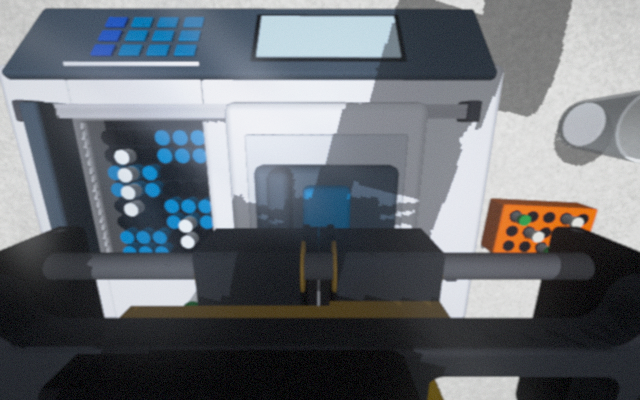

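View pics/s2.png

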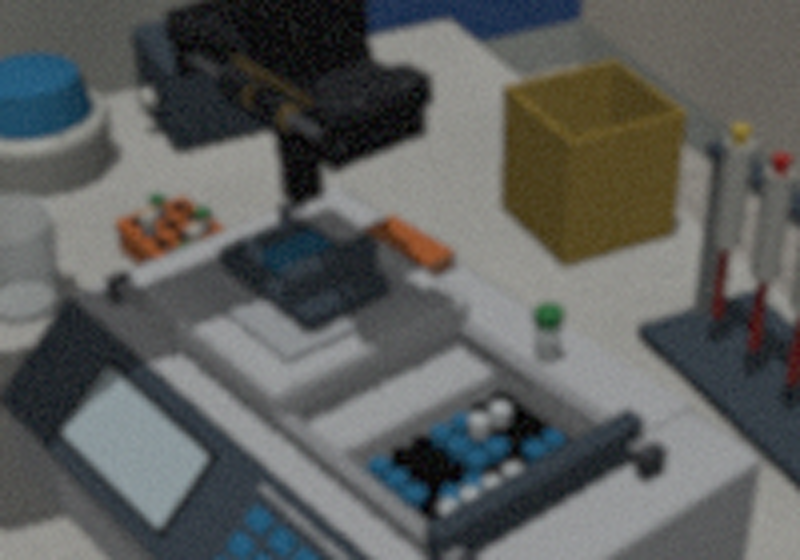

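```bash
python3 - <<'E'
from h import *
for p in ([.583,.1055,.213],[.583,.1055,.204],[.581,.111,.204]):
    q=proj("side",p);print(q,(q-[220,100])*4, proj("wrist",p))
E
```

```text
[296.4835 159.8435] [305.9338 239.374 ] [318.7534 221.6713]
[296.6654 162.6164] [306.6617 250.4655] [318.7322 217.5476]
[295.2212 161.8334] [300.885  247.3337] [326.4856 216.705 ]
```

```bash
python3 - <<'E'
import cv2,numpy as np
a=cv2.imread("pics/s2.png")[120:300,200:420]
a=np.clip(a.astype(float)*1.8,0,255).astype('uint8')
cv2.imwrite("pics/s2z.png",cv2.resize(a,None,fx=3.3,fy=3.3))
E
```

```text
(no output)
```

View pics/s2z.png

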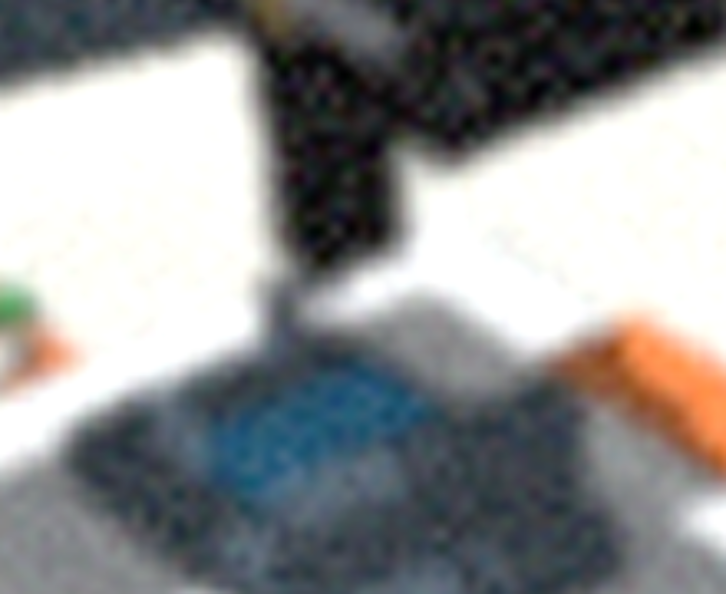

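```bash
python3 - <<'E'
from h import *
from rig import bot,capture
s=bot.read_state();print(s['time_s'],s['position'])
b=capture("side");t=capture("top")
cv2.imwrite("pics/s3f.png",b[:,:,::-1]);cv2.imwrite("pics/t3f.png",t[:,:,::-1])
x=np.vstack([cv2.resize(np.clip(i[r[0]:r[0]+70,r[1]:r[1]+150,::-1]*1.6,0,255).astype('uint8'),None,fx=4,fy=4,interpolation=cv2.INTER_CUBIC) for i,r in ((b,(115,225)),(t,(165,220)))])
cv2.imwrite("pics/st3.png",x)
print(proj("top",s['position']),proj("side",s['position']))
# start pose check
print(proj("side",[.2062,.5894,.188]),proj("top",[.2062,.5894,.188]))
E
```

```text
3.2 [0.5833 0.1054 0.2133]
[292.2969 201.5954] [296.5976 159.759 ]
[137.8348 125.0938] [126.1173 325.0349]
```

View pics/st3.png

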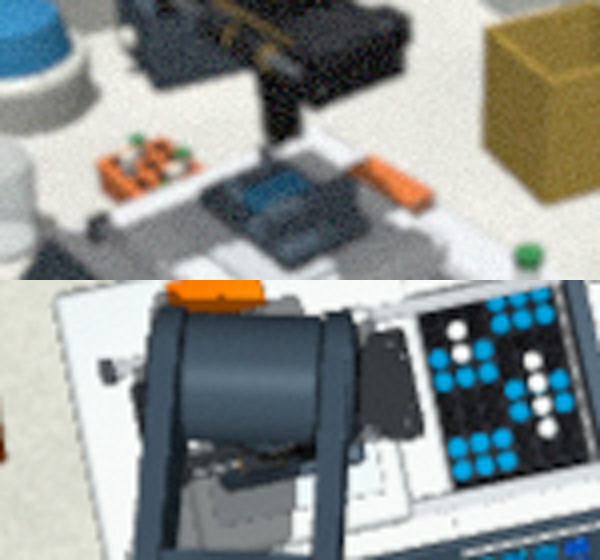

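```bash
python3 - <<'E'
from h import *
from rig import bot
s=bot.read_state();R=s['tcp_rot'];p=s['position']
print("ray z=.213",atz("side",(295,149.5),.213),"z=.245",atz("side",(295,149.5),.245))
a=cv2.imread("pics/s3f.png");a=np.clip(a*1.6,0,255).astype('uint8')
k=5;o=np.array([230,80]);im=cv2.resize(a[80:190,230:380],None,fx=k,fy=k,interpolation=cv2.INTER_CUBIC)
def P(t,col):
    q=(proj("side",p+R@np.array(t))-o+.5)*k;cv2.circle(im,tuple(int(i) for i in q),3,col,-1)
for z in (0,-.019,-.04,-.07): P((0,0,z),(0,0,255))
for x in(-.0375,.0375):
    for y in (-.095,.095): P((x,y,-.07),(0,255,0))
for x in(-.0095,.0095):
    for y in (-.015,.015): P((x,y,0),(0,255,255))
cv2.imwrite("pics/s3o.png",im)
b=cv2.imread("pics/side0.png");b=np.clip(b*2.,0,255).astype('uint8')
im=cv2.resize(b[40:150,70:190],None,fx=5,fy=5,interpolation=cv2.INTER_CUBIC)
R=tool=np.array([[-0.9438,0.3305,0],[.3305,.9438,0],[0,0,-1]]);p=np.array([.2062,.5894,.188]);o=np.array([70,40])
for z in (0,-.019,-.04,-.07): P((0,0,z),(0,0,255))
for y in (-.0435,.0435): P((0,y,0),(0,255,255))
for x in(-.0375,.0375):
    for y in (-.095,.095): P((x,y,-.07),(0,255,0))
cv2.imwrite("pics/s0o.png",im)
E
```

```text
ray z=.213 [0.6006 0.158  0.213 ] z=.245 [0.5815 0.1077 0.245 ]
```

View pics/s3o.png

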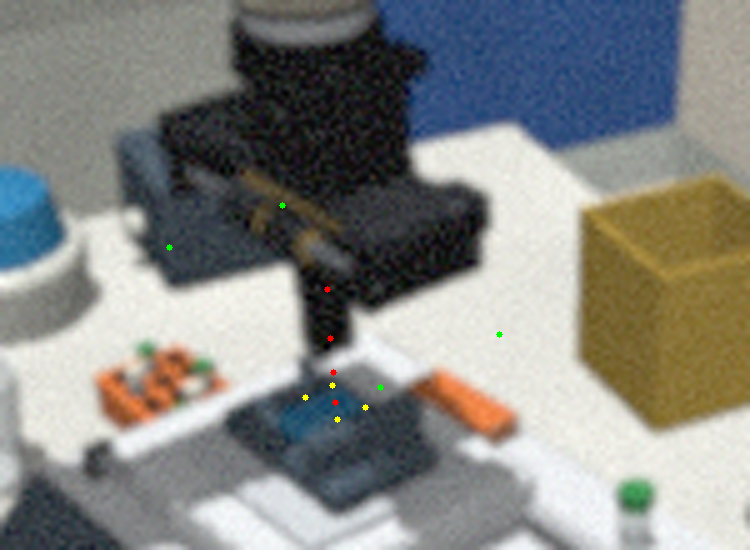

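View pics/s0o.png

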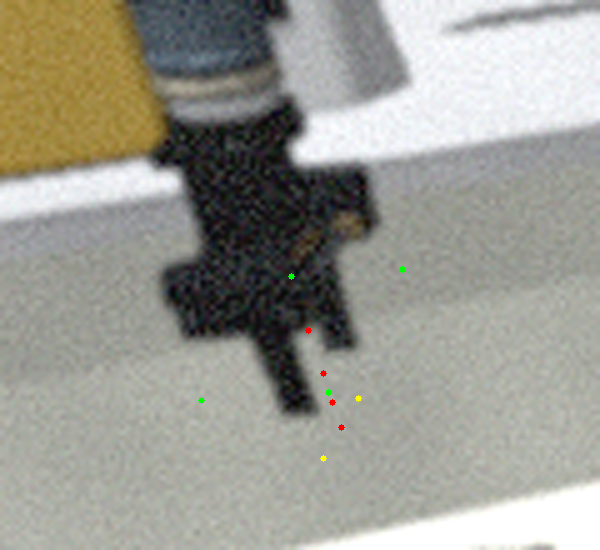

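The side view puts the fingertip about 30 mm higher than the reported TCP, at about 0.245 on its ray. It shows the same in the start picture. I'll find the contact by force, descending in small steps.

Emit:
play_rows(
  fingers=[255, 255, 255, 255],
  linear=[
    [0, 0, 5],
    [0, 0, 10],
    [0, 0, 13],
    [0, 0, 13],
  ],
  rot=[
    [0, 0, 0],
    [0, 0, 0],
    [0, 0, 0],
    [0, 0, 0],
  ],
)

```text
time_s: 3.7
position: [0.5818, 0.1051, 0.198]
tcp_rot: [[-0.973, -0.232, -0.002], [-0.232, 0.973, 0.0], [0.002, 0.0, -1.0]]
force: [0.3, -0.4, -0.2]
opening: 0.001
```

No contact at 0.198, so the tip really is higher. I'll continue down.

Emit:
play_rows(
  fingers=[255, 255, 255, 255],
  linear=[
    [0, 0, 4],
    [0, 0, 8],
    [0, 0, 12],
    [0, 0, 12],
  ],
  rot=[
    [0, 0, 0],
    [0, 0, 0],
    [0, 0, 0],
    [0, 0, 0],
  ],
)

```text
time_s: 4.1
position: [0.5819, 0.1052, 0.186]
tcp_rot: [[-0.973, -0.232, -0.002], [-0.232, 0.973, 0.0], [0.002, 0.0, -1.0]]
force: [0.5, -0.4, 0.4]
opening: 0.004
```

```bash
python3 - <<'E'
from h import *
from rig import bot,capture
s=bot.read_state();print(s['time_s'],s['position'],s['force'],s['moment'])
b=capture("side");w=capture("wrist")
cv2.imwrite("pics/w4.png",w[:,:,::-1])
cv2.imwrite("pics/s4.png",cv2.resize(np.clip(b[110:200,240:350,::-1]*1.8,0,255).astype('uint8'),None,fx=6,fy=6,interpolation=cv2.INTER_CUBIC))
E
```

```text
4.1 [0.5819 0.1052 0.186 ] [ 0.5404 -0.3803  0.3588] [ 0.0577  0.0317 -0.0379]
```

View pics/s4.png

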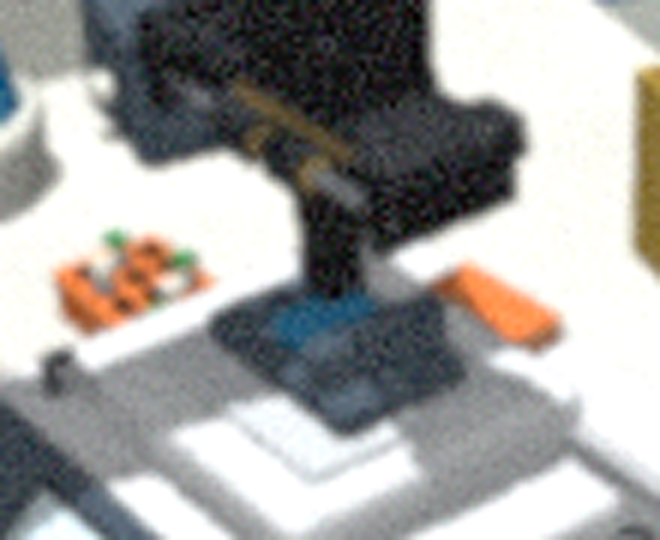

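View pics/w4.png

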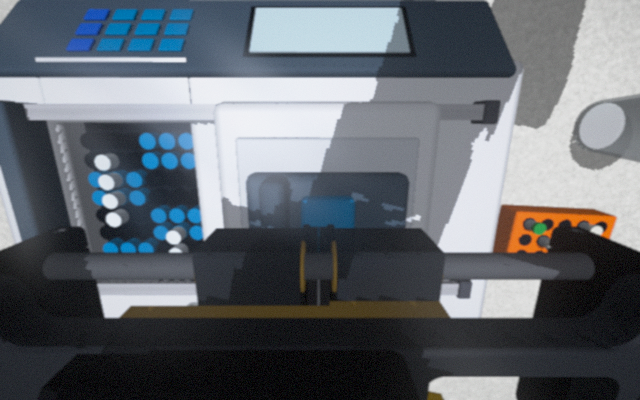

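The side view shows the tip just above the button, at about (295,159) against a button centre of (294.5,162.4). I'll continue.

Emit:
play_rows(
  fingers=[255, 255, 255, 255],
  linear=[
    [0, 0, 4],
    [0, 0, 8],
    [0, 0, 11],
    [0, 0, 11],
  ],
  rot=[
    [0, 0, 0],
    [0, 0, 0],
    [0, 0, 0],
    [0, 0, 0],
  ],
)

```text
time_s: 4.6
position: [0.5819, 0.1051, 0.1752]
tcp_rot: [[-0.973, -0.232, -0.001], [-0.232, 0.973, -0.0], [0.001, 0.0, -1.0]]
force: [0.5, 1.2, -0.1]
opening: 0.006
```

Emit:
play_rows(
  fingers=[255, 255, 255],
  linear=[
    [0, 0, 3],
    [0, 0, 4],
    [0, 0, 4],
  ],
  rot=[
    [0, 0, 0],
    [0, 0, 0],
    [0, 0, 0],
  ],
)

```text
time_s: 4.9
position: [0.5823, 0.1052, 0.1716]
tcp_rot: [[-0.973, -0.232, -0.0], [-0.232, 0.973, 0.0], [0.0, 0.0, -1.0]]
force: [-0.5, -0.0, 0.9]
opening: 0.005
```

Emit:
play_rows(
  fingers=[255, 255, 255],
  linear=[
    [0, 0, 2],
    [0, 0, 3],
    [0, 0, 3],
  ],
  rot=[
    [0, 0, 0],
    [0, 0, 0],
    [0, 0, 0],
  ],
)

```text
time_s: 5.2
position: [0.5828, 0.1052, 0.1695]
tcp_rot: [[-0.973, -0.232, 0.001], [-0.232, 0.973, -0.0], [-0.001, -0.0, -1.0]]
force: [-0.8, -0.5, 4.6]
opening: 0.006
```

Contact: 4.6 N at z≈0.1695. I'll press further.

Emit:
play_rows(
  fingers=[255, 255, 255],
  linear=[
    [0, 0, 2],
    [0, 0, 4],
    [0, 0, 4],
  ],
  rot=[
    [0, 0, 0],
    [0, 0, 0],
    [0, 0, 0],
  ],
)

```text
time_s: 5.5
position: [0.5828, 0.1052, 0.1655]
tcp_rot: [[-0.973, -0.232, 0.001], [-0.232, 0.973, -0.0], [-0.001, -0.0, -1.0]]
force: [-1.3, 0.1, 6.5]
opening: 0.003
```

```bash
python3 - <<'E'
from h import *
from rig import bot,capture
s=bot.read_state();print(s['time_s'],s['position'],s['force'],s['moment'])
b=capture("side");print(bot.read_state()['force'])
cv2.imwrite("pics/s5.png",cv2.resize(np.clip(b[110:200,240:350,::-1]*1.8,0,255).astype('uint8'),None,fx=6,fy=6,interpolation=cv2.INTER_CUBIC))
E
```

```text
5.5 [0.5828 0.1052 0.1655] [-1.3155  0.1483  6.5255] [0.0596 0.2502 0.0171]
[-2.2624  0.5562  5.5493]
```

View pics/s5.png

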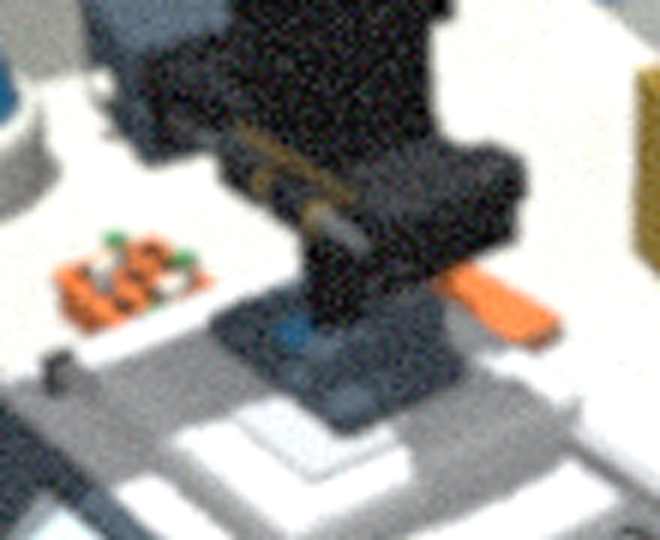

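The tip is on the button and it is pressed about 5 mm. I'll press 1.5 mm more, then begin pushing along tool −y.

Emit:
play_rows(
  fingers=[255, 255, 255, 255, 255, 255, 255, 255, 255, 255],
  linear=[
    [0, 0, 1.5],
    [0, 0, 1.5],
    [0, -2, 1.5],
    [0, -4, 1.5],
    [0, -7, 1.5],
    [0, -10, 1.5],
    [0, -13, 1.5],
    [0, -16, 1.5],
    [0, -20, 1.5],
    [0, -20, 1.5],
  ],
  rot=[
    [0, 0, 0],
    [0, 0, 0],
    [0, 0, 0],
    [0, 0, 0],
    [0, 0, 0],
    [0, 0, 0],
    [0, 0, 0],
    [0, 0, 0],
    [0, 0, 0],
    [0, 0, 0],
  ],
)

```text
time_s: 6.55
position: [0.5875, 0.0855, 0.1643]
tcp_rot: [[-0.973, -0.232, 0.001], [-0.232, 0.973, -0.0], [-0.001, -0.0, -1.0]]
force: [-1.3, -0.7, 6.5]
opening: 0.003
```

```bash
python3 - <<'E'
from h import *
from rig import bot,capture
s=bot.read_state();print(s['time_s'],s['position'],s['force'],s['tcp_rot'].T@s['force'])
b=capture("side");print(bot.read_state()['force'])
cv2.imwrite("pics/s6.png",cv2.resize(np.clip(b[110:200,240:350,::-1]*1.8,0,255).astype('uint8'),None,fx=6,fy=6,interpolation=cv2.INTER_CUBIC))
E
```

```text
6.55 [0.5875 0.0855 0.1643] [-1.3477 -0.7153  6.4874] [ 1.4697 -0.3861 -6.4889]
[-1.6483 -0.1     6.7915]
```

View pics/s6.png

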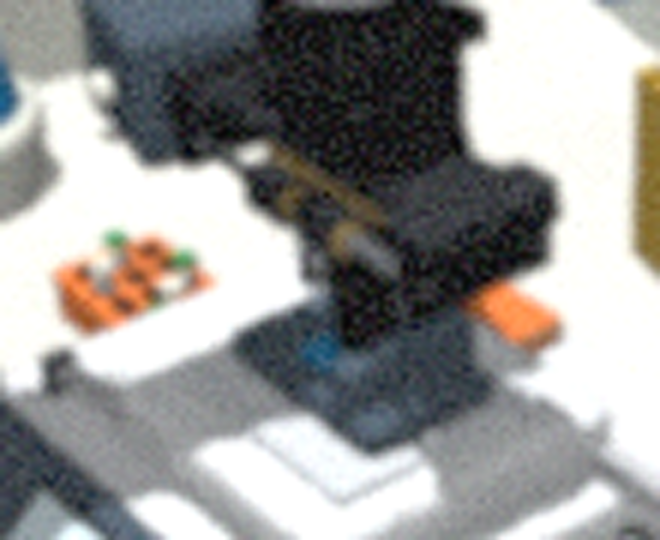

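The lid moves with the finger. At least 90 mm of travel remains, so I'll push 60 mm.

Emit:
play_rows(
  fingers=[255, 255, 255, 255, 255, 255, 255, 255, 255, 255, 255, 255, 255, 255, 255],
  linear=[
    [0, -2, 0.5],
    [0, -6, 0.5],
    [0, -11, 0.5],
    [0, -16, 0.5],
    [0, -21, 0.5],
    [0, -26, 0.5],
    [0, -31, 0.5],
    [0, -36, 0.5],
    [0, -41, 0.5],
    [0, -46, 0.5],
    [0, -51, 0.5],
    [0, -55, 0.5],
    [0, -58, 0.5],
    [0, -60, 0.5],
    [0, -60, 0.5],
  ],
  rot=[
    [0, 0, 0],
    [0, 0, 0],
    [0, 0, 0],
    [0, 0, 0],
    [0, 0, 0],
    [0, 0, 0],
    [0, 0, 0],
    [0, 0, 0],
    [0, 0, 0],
    [0, 0, 0],
    [0, 0, 0],
    [0, 0, 0],
    [0, 0, 0],
    [0, 0, 0],
    [0, 0, 0],
  ],
)

```text
time_s: 8.1
position: [0.6013, 0.0272, 0.1639]
tcp_rot: [[-0.973, -0.232, 0.001], [-0.232, 0.973, -0.0], [-0.001, -0.0, -1.0]]
force: [-0.4, -0.0, 6.5]
opening: 0.004
```

```bash
python3 - <<'E'
from h import *
from rig import bot,capture
s=bot.read_state();print(s['time_s'],s['position'],s['force'],s['tcp_rot'].T@s['force'])
b=capture("side");print(bot.read_state()['force'])
cv2.imwrite("pics/s7.png",cv2.resize(np.clip(b[120:250,250:410,::-1]*1.8,0,255).astype('uint8'),None,fx=4.5,fy=4.5,interpolation=cv2.INTER_CUBIC))
E
```

```text
8.1 [0.6013 0.0272 0.1639] [-0.4187 -0.041   6.5188] [ 0.4101  0.0553 -6.5193]
[-1.235  -0.0666  5.5592]
```

View pics/s7.png

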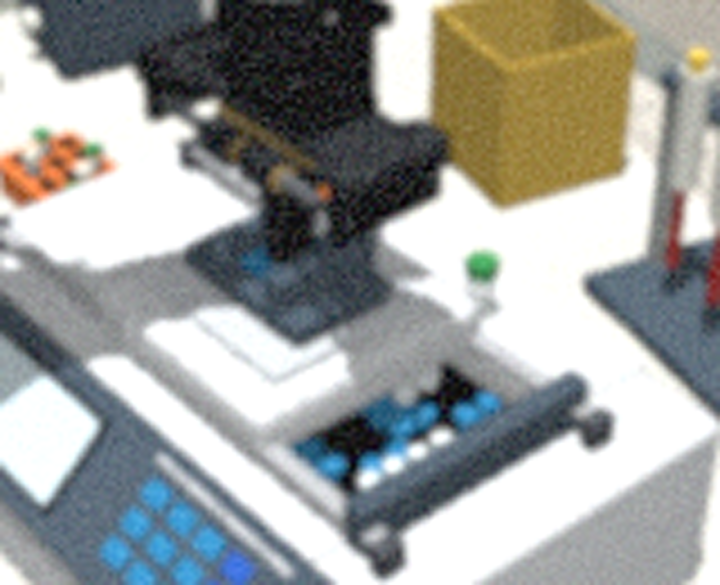

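Emit:
play_rows(
  fingers=[255, 255, 255, 255, 255, 255, 255, 255, 255, 255, 255, 255],
  linear=[
    [0, -2, 0],
    [0, -6, 0],
    [0, -11, 0],
    [0, -16, 0],
    [0, -21, 0],
    [0, -26, 0],
    [0, -31, 0],
    [0, -36, 0],
    [0, -41, 0],
    [0, -44, 0],
    [0, -46, 0],
    [0, -46, 0],
  ],
  rot=[
    [0, 0, 0],
    [0, 0, 0],
    [0, 0, 0],
    [0, 0, 0],
    [0, 0, 0],
    [0, 0, 0],
    [0, 0, 0],
    [0, 0, 0],
    [0, 0, 0],
    [0, 0, 0],
    [0, 0, 0],
    [0, 0, 0],
  ],
)

```text
time_s: 9.35
position: [0.6119, -0.0176, 0.1639]
tcp_rot: [[-0.973, -0.232, 0.001], [-0.232, 0.973, -0.0], [-0.001, -0.0, -1.0]]
force: [-2.5, 0.5, 6.7]
opening: 0.007
```

```bash
python3 - <<'E'
from h import *
from rig import bot,capture
s=bot.read_state();print(s['time_s'],s['position'],s['force'],s['tcp_rot'].T@s['force'])
b=capture("side");print(bot.read_state()['force'])
cv2.imwrite("pics/s8.png",cv2.resize(np.clip(b[120:250,250:410,::-1]*1.8,0,255).astype('uint8'),None,fx=4.5,fy=4.5,interpolation=cv2.INTER_CUBIC))
E
```

```text
9.35 [ 0.6119 -0.0176  0.1639] [-2.5117  0.5299  6.7415] [ 2.3149  1.0946 -6.7439]
[-0.7657  0.3746  6.4116]
```

View pics/s8.png

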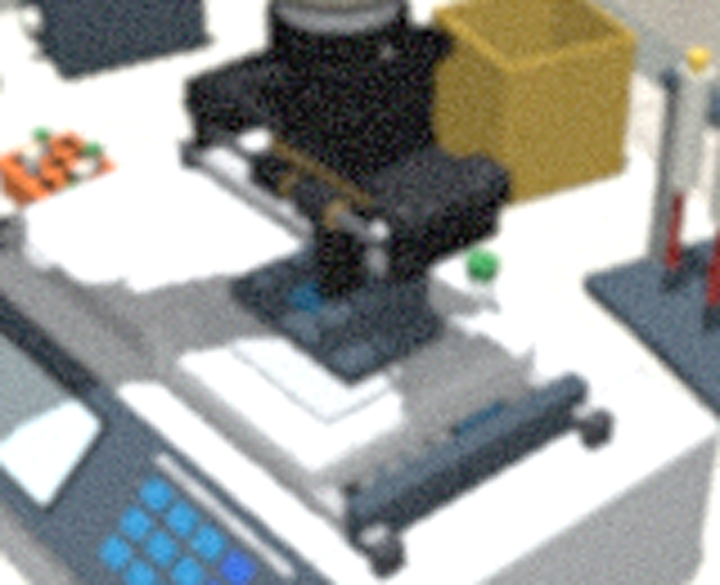

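Emit:
play_rows(
  fingers=[255, 255, 255, 255, 255, 255],
  linear=[
    [0, -3, 0],
    [0, -7, 0],
    [0, -11, 0],
    [0, -14, 0],
    [0, -16, 0],
    [0, -16, 0],
  ],
  rot=[
    [0, 0, 0],
    [0, 0, 0],
    [0, 0, 0],
    [0, 0, 0],
    [0, 0, 0],
    [0, 0, 0],
  ],
)

```text
time_s: 10.0
position: [0.6156, -0.0331, 0.1639]
tcp_rot: [[-0.973, -0.232, 0.001], [-0.232, 0.973, -0.0], [-0.001, -0.0, -1.0]]
force: [-1.9, -0.6, 6.9]
opening: 0.006
```

Emit:
play_rows(
  fingers=[255, 255, 255, 255],
  linear=[
    [0, -2, 0],
    [0, -4, 0],
    [0, -6, 0],
    [0, -6, 0],
  ],
  rot=[
    [0, 0, 0],
    [0, 0, 0],
    [0, 0, 0],
    [0, 0, 0],
  ],
)

```text
time_s: 10.4
position: [0.617, -0.0389, 0.1639]
tcp_rot: [[-0.973, -0.232, 0.001], [-0.232, 0.973, -0.0], [-0.001, -0.0, -1.0]]
force: [-1.7, -0.6, 6.4]
opening: 0.005
```

```bash
python3 - <<'E'
from h import *
from rig import bot,capture
s=bot.read_state();print(s['time_s'],s['position'],s['force'],s['tcp_rot'].T@s['force'])
b=capture("side");print(bot.read_state()['force'])
cv2.imwrite("pics/s9.png",cv2.resize(np.clip(b[120:250,250:410,::-1]*1.8,0,255).astype('uint8'),None,fx=4.5,fy=4.5,interpolation=cv2.INTER_CUBIC))
E
```

```text
10.4 [ 0.617  -0.0389  0.1639] [-1.6995 -0.6355  6.4187] [ 1.7952 -0.2264 -6.4201]
[-1.2874  1.0344  6.3552]
```

View pics/s9.png

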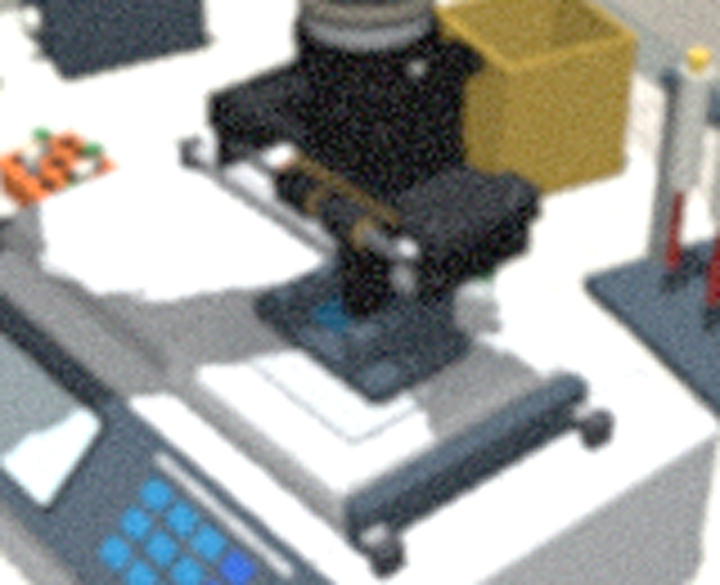

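The lid's leading edge is nearly at the bar, so I'll take 5 mm steps and watch the force.

Emit:
play_rows(
  fingers=[255, 255, 255, 255],
  linear=[
    [0, -2, 0],
    [0, -4, 0],
    [0, -5, 0],
    [0, -5, 0],
  ],
  rot=[
    [0, 0, 0],
    [0, 0, 0],
    [0, 0, 0],
    [0, 0, 0],
  ],
)

```text
time_s: 10.85
position: [0.6178, -0.042, 0.1637]
tcp_rot: [[-0.973, -0.231, 0.0], [-0.231, 0.973, 0.003], [-0.001, 0.003, -1.0]]
force: [-0.8, 4.0, 6.9]
opening: 0.007
```

Emit:
play_rows(
  fingers=[255, 255, 255, 255],
  linear=[
    [0, -2, 0],
    [0, -4, 0],
    [0, -5, 0],
    [0, -5, 0],
  ],
  rot=[
    [0, 0, 0],
    [0, 0, 0],
    [0, 0, 0],
    [0, 0, 0],
  ],
)

```text
time_s: 11.25
position: [0.6192, -0.0468, 0.1638]
tcp_rot: [[-0.973, -0.232, 0.001], [-0.232, 0.973, 0.003], [-0.001, 0.003, -1.0]]
force: [-1.7, 4.6, 6.7]
opening: 0.004
```

```bash
python3 - <<'E'
from h import *
from rig import bot,capture
s=bot.read_state();print(s['time_s'],s['position'],s['force'],s['tcp_rot'].T@s['force'])
b=capture("side");print(bot.read_state()['force'])
cv2.imwrite("pics/s10.png",cv2.resize(np.clip(b[120:250,250:410,::-1]*1.8,0,255).astype('uint8'),None,fx=4.5,fy=4.5,interpolation=cv2.INTER_CUBIC))
E
```

```text
11.25 [ 0.6192 -0.0468  0.1638] [-1.6761  4.5768  6.6675] [ 0.5615  4.858  -6.6555]
[0.3021 3.0857 6.7477]
```

View pics/s10.png

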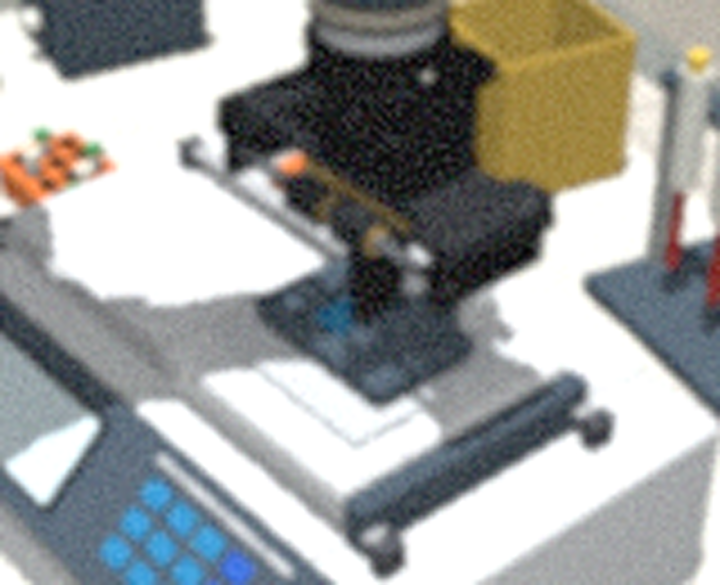

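The force has plateaued at about 4 N and the lid has stopped. The tip is now sliding on the button towards the lip, so I'll push until it meets the lip.

Emit:
play_rows(
  fingers=[255, 255, 255, 255],
  linear=[
    [0, -2, 0],
    [0, -4, 0],
    [0, -4, 0],
    [0, -4, 0],
  ],
  rot=[
    [0, 0, 0],
    [0, 0, 0],
    [0, 0, 0],
    [0, 0, 0],
  ],
)

```text
time_s: 11.7
position: [0.6202, -0.0508, 0.1638]
tcp_rot: [[-0.973, -0.232, 0.001], [-0.232, 0.973, 0.003], [-0.002, 0.002, -1.0]]
force: [-0.5, 3.7, 6.1]
opening: 0.008
```

Emit:
play_rows(
  fingers=[255, 255, 255, 255],
  linear=[
    [0, -2, 0],
    [0, -4, 0],
    [0, -4, 0],
    [0, -4, 0],
  ],
  rot=[
    [0, 0, 0],
    [0, 0, 0],
    [0, 0, 0],
    [0, 0, 0],
  ],
)

```text
time_s: 12.1
position: [0.6202, -0.051, 0.1638]
tcp_rot: [[-0.973, -0.231, -0.001], [-0.231, 0.973, 0.009], [-0.001, 0.009, -1.0]]
force: [-1.4, 12.1, 9.4]
opening: 0.008
```

```bash
python3 - <<'E'
from h import *
from rig import bot,capture
s=bot.read_state();print(s['time_s'],s['position'],s['force'],s['tcp_rot'].T@s['force'])
b=capture("side")
cv2.imwrite("pics/s11.png",cv2.resize(np.clip(b[120:250,250:410,::-1]*1.8,0,255).astype('uint8'),None,fx=4.5,fy=4.5,interpolation=cv2.INTER_CUBIC))
E
```

```text
12.1 [ 0.6202 -0.051   0.1638] [-1.4372 12.108   9.37  ] [-1.4154 12.193  -9.2624]
```

View pics/s11.png

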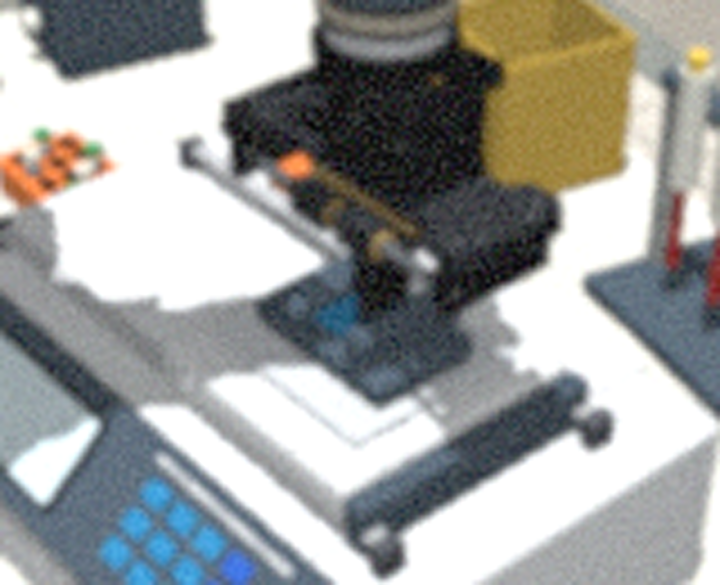

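It's a firm stop: 12 N on the lip with no further motion. I'll lift straight up with a light push kept on so the catch engages at the stop, then move off the lip and away.

Emit:
play_rows(
  fingers=[255, 255, 255, 255, 255, 255, 255, 255, 255, 255, 255, 255, 255, 255, 255, 255, 255, 255],
  linear=[
    [0, 1, 0],
    [0, 1, -3],
    [0, 1, -6],
    [0, 1, -9],
    [0, 1, -11],
    [0, 3, -12],
    [0, 6, -12],
    [0, 10, -13],
    [0, 12, -20],
    [0, 12, -35],
    [0, 12, -55],
    [0, 12, -80],
    [0, 12, -110],
    [0, 12, -140],
    [0, 30, -170],
    [0, 60, -190],
    [0, 60, -190],
    [0, 60, -190],
  ],
  rot=[
    [0, 0, 0],
    [0, 0, 0],
    [0, 0, 0],
    [0, 0, 0],
    [0, 0, 0],
    [0, 0, 0],
    [0, 0, 0],
    [0, 0, 0],
    [0, 0, 0],
    [0, 0, 0],
    [0, 0, 0],
    [0, 0, 0],
    [0, 0, 0],
    [0, 0, 0],
    [0, 0, 0],
    [0, 0, 0],
    [0, 0, 0],
    [0, 0, 0],
  ],
)

```text
time_s: 13.95
position: [0.6071, 0.0021, 0.354]
tcp_rot: [[-0.973, -0.233, 0.002], [-0.233, 0.973, -0.001], [-0.002, -0.002, -1.0]]
force: [-1.1, -0.1, -0.1]
opening: 0.003
```

```bash
python3 - <<'E'
from h import *
from rig import bot,capture
s=bot.read_state();print(s['time_s'],s['position'],s['force'])
b=capture("side");t=capture("top");w=capture("wrist")
cv2.imwrite("pics/w12.png",w[:,:,::-1])
cv2.imwrite("pics/t12.png",t[:,:,::-1])
cv2.imwrite("pics/s12.png",cv2.resize(np.clip(b[120:250,250:410,::-1]*1.8,0,255).astype('uint8'),None,fx=4.5,fy=4.5,interpolation=cv2.INTER_CUBIC))
E
```

```text
13.95 [0.6071 0.0021 0.354 ] [-1.0617 -0.1055 -0.0539]
```

View pics/s12.png

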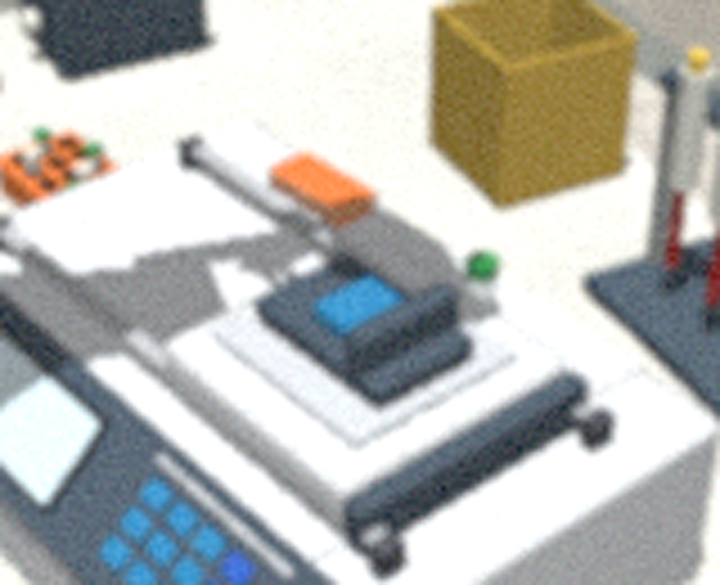

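View pics/w12.png

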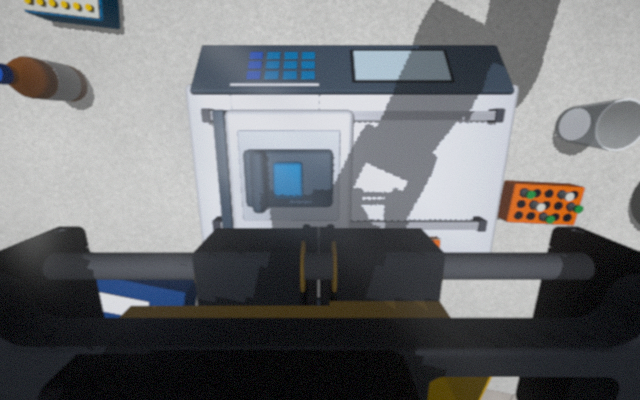

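View pics/t12.png

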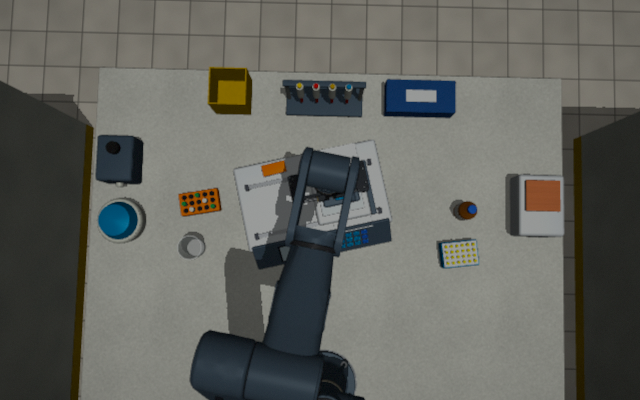

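The lid is against the end bar: in the side crop its grip corners, (262,305) and (375,402), are where they were at the firm stop. The blue button is up again, the bystanders haven't moved and the arm is free of contact. Handing in.

```bash
python3 - <<'E'
from rig import bot
print(bot.hand_in())
E
```

```text
the job is handed in; nothing more can be done
None
```

The thermal cycler's lid is closed and the job is handed in. With shut fingers I pressed the blue button, held it down and pushed the lid to its end stop. I then lifted straight up while still pushing lightly towards the stop, so the catch would engage there.

**End stop:** The push force rose to about 12 N on the lip with no further movement.

**After release:** The side view shows the lid still where it stopped against the bar and the button standing up again. I judged the lock from the pictures and did not pull on the lid to test it. The bystanders I could see had not moved. The tip is about 0.19 m above its pressing height and the force reads near zero. The clock was about 14 s.

**During the push:** The upward force stayed at about 5.5 to 7 N, which means the button was about 5 to 7 mm down, above the 4.5 mm needed. That depth comes from force and height readings, not a direct measurement.

**What disagreed:**
- **Fingertip height:** The tip was about 33 mm higher than the reported tool position. The side view showed this, and contact came at a reported height of about 0.171 m instead of 0.204 m. I found the contact by force.
- **Button position:** The side camera placed the button about 7 mm nearer the robot than the top camera did, which the button's size allowed for.

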